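# Level the bakery scale and hold its cover open

### The arm

A 6-joint arm with a two-finger parallel gripper is mounted at the origin on a cart in front of the work surface, level with it; the furniture and walls round the work are solid. World frame = base frame: x ahead of the robot, y to its left, z up, the work surface at z = 0. Lengths are in m, angles in degrees, forces in N, time in s.
With the tool pointing down it reaches from about 0.25 to 0.725 m from the base axis. Payload 9.7 kg.
Tool frame: the origin (TCP) lies between the finger pads; the fingertips stand 22 mm ahead of it and the grasp point (between the pads) lies 3 mm ahead of it; z points along the fingers, y is the line along which they close (so a half turn about z gives the same grasp; the last joint's range is limited). The gripper opens to 85 mm and grips with 20 to 120 N. Pads are 22 mm wide; open, the fingers measure 114 mm over their backs; the gripper's body (76 mm by 85 mm) begins 54 mm behind the grasp point. The pads swing forward as they close: fully open they stand 13 mm farther back than shut.
Start: joints at [-72.938, 4.979, 10.078, 95.1, 0, 90], TCP at [0.161, -0.526, 0.223] pointing down, gripper open.
Joint ranges: [-179.16, 179.16], [-48.56, 103.87], [-65.8, 70.77], [-126.05, 130.52], [-82.76, 87.17], [-180, 180]. Speed limits (degrees/s): [127.2, 127.2, 147.25, 180, 180, 180].

### API

Orientations are given as [roll, pitch, yaw] about the fixed x, y, z axes, in that order (R = Rz(yaw) Ry(pitch) Rx(roll)).
In Python, from workcell import bot, viewer, finder gives the robot as it stands.
- The arm moves only by the tool move_arm, never from a script. Its arguments are lists of equal length, an entry for each row: "offset": the shift along the tool's x, y, z in cm, a list of three; "twist": the turn, a rotation vector about the tool's x, y, z in rad, a list of three; "grip": the opening, from 0 (shut) to 1 (fully open). In form: {"offset": [[x, y, z], ...], "twist": [[ax, ay, az], ...], "grip": [grip, ...]}. A call has 1 to 5 rows; each row shifts and turns the commanded pose from where the row before left it, along the tool's axes as they then stand; what a row does not reach is not made up. A row lasts 1/10 s, in which the tool goes at most 50 mm and 8.59 degrees, less where a joint would pass 70% of its speed; a pose out of reach is approached as far as the arm can. A call is refused whole if a number of a shift passes 5 or a number of a turn 0.15, either way. A call with a gripper value outside its range is refused whole. The fingers move at their own pace and stop on an object; "force" is the grip in N (left out, the last holds). Time passes only in rows, so rows that do not move let the fingers close. It gives the time, the measured TCP pose, the force, the opening and the grip force at its end, in the units of the state.
- bot.get_obs(): the state, without advancing time (a new reading comes with each control period).
- viewer.camera(name): name is "side" or "top"; returns a dict with "color" (384x512x3 uint8, red, green, blue), "depth" (384x512 float32, m along the optical axis (not along the pixel's ray), 0 where there is no reading), "vfov" (degrees; the focal length in pixels is half the picture's height over the tangent of half this angle, whatever the lens; pixels are square), "cx", "cy" (the principal point, pixels), "position" and "attitude" of the camera in the world. Camera axes: x right, y down, z forward; pixel columns grow to the right and rows downward; lengths in m; the calibration is good to about 2 mm. A picture is of the moment at which its call begins.
- bot.job_done(): hands the job in; it is judged then, once.
Trained networks look in a picture, given as the dict that the camera call returned (one of the last four; its "shot" number tells which), for a name from the list of things; names that differ only in an ending like _2 or _b are one class to them, and where a whole thing is asked for, a point or a joint stands for the part that bears it (a point fixed in the world has none). Each returns a list of dicts, best first, with "p" (0 to 1); they miss things now and then, are a little off and sometimes report something else, mostly with a low value. They report only what shows in the picture. A call takes as long as a camera call.
- finder.boxes_of(picture, thing): "position" ([column, row] in pixels, amid what is visible of it).
- finder.pinpoint(picture, thing): "position" ([column, row] in pixels: a listed point, or the origin of a listed thing).
The state is a dict: "time": time; "q": joint angles; "qd": joint speeds; "joint_efforts": joint torques, N m; "ee_pos": TCP position; "tcp_rot": TCP orientation; "wrist_force": force on the tool from outside, world axes, zero at the start; "torque": the same for the moment, N m; "opening": finger opening in m; "grasp_force": force on a finger pad.
Only numpy, scipy, OpenCV 4.12 (cv2) and the standard library are available. Lean on these libraries where they do the work, as an engineer would, in place of code of your own. Each camera call takes 0.05 s, during which the arm holds its last target. There are 200 camera calls.

### The job

Turn the black levelling knob of the bakery scale until its weighing deck sits level (bubble between the two red rings), with the cover still shut. Then lift the blue-framed cover by its handle until it stands 50 degrees open and finish while still holding it there with the gripper, so that a bun can be put on the pan; it falls shut if let go. The deck must still be level at the end; leave the shaker, the mug and the timer alone.

Things in the scene. Friction and masses are not known exactly. Their poses are not given: they have to be found in the camera images.
- scale: fixed dark foot of the scale, flat on the counter, 250 x 220 x 12 mm. Origin on the counter on the scale's centreline; x points from its front (robot's side) to its back, y left, z up; offsets below are along these axes. The white deck (230 x 200 mm) above it carries a clear box 180 x 180 mm (rim 96 mm above the counter) with a steel pan inside.
- deck_tilt (a joint): sideways tilt of the white deck in rad, about a line along x at y = 0, 30 mm above the counter: 0 is level, positive means its right side (-y, the knob's side) is low. Starts about 0.04 to 0.085. Driven by the knob only: deck_tilt = 0.06 x level_knob.
- spirit_level (a point): centre of the spirit level, a clear tube 76 mm long along y on the deck's front ledge (x = -112 mm, 56 mm above the counter). Its green bubble sits midway between two red rings when the deck is level and goes to the high side, 0.25 mm per mrad of tilt.
- level_knob (a joint): angle of the levelling knob in rad, positive counter-clockwise seen from above; 0 is level (the white line on its top then points to the scale's front, -x). Starts about 0.7 to 1.4; turning it clockwise raises the right side of the deck. It stays where it is left, turns with about 0.1 N m and goes past level both ways (range -0.9 to 1.7).
- knob_grip (a point): point on the axis of the black round upright knob (40 mm diameter, 28 mm high), 12 mm below its top: the height to grip. At level it lies at x = 30, y = -160 mm, 96 mm above the counter; it rides on the deck, so it starts up to 14 mm lower and rises about 10 mm per rad of clockwise turn. The ear of the deck is 28 mm under the knob.
- cover_hinge (a joint): opening angle of the cover in rad relative to the deck: 0 shut, 0.873 = 50 degrees open, up to 1.8. Plain hinge along y at the back, nearly no friction: below about 1.3 rad it falls shut by its own weight.
- cover: flat clear cover with a blue frame, 184 mm deep x 180 mm wide x 6 mm, 0.2 to 0.42 kg, hinged along its back edge, opens upward (its front edge rises and swings back). Origin in the middle of the hinge line, x towards the back, z along its outward normal.
- cover_axis (a point): middle of the cover's hinge line: at level x = 92, y = 0 mm, 100 mm above the counter. The hinge line runs along the scale's y axis.
- handle (a point): middle of the cover's handle: a round blue bar, 12 mm diameter, along y, on two posts at y = +-55 mm. It lies 172 mm in front of the hinge line and 46 mm out along the cover's normal (shut and level: 146 mm above the counter). The bar may turn between the pads.
- flour_shaker: bystander: light grey flour shaker, 67 mm diameter, 120 mm high, loose; origin at the centre of its underside
- mug: bystander: white mug with coffee, 88 x 127 x 95 mm with its handle, loose; origin at the centre of its underside
- bake_timer: bystander: round white timer with a black knob, 69 mm diameter, 48 mm high, loose; origin at the centre of its underside

How it is judged:
By the outcome, as a careful person would: the job done as asked, in the order asked, and still so for the second after the job is handed in, while the arm keeps its last pose, push and grip.
It also fails if it takes over 51 s, if anything falls off the work surface, if the arm or the gripper's body presses on something with over 40 N, if the wrist force passes 120 N, or if a joint passes its speed limit or range.

## Working session

There is one attempt and no reset: what is moved stays moved. The work goes in short steps, Python scripts to look and compute and a tool call to move; the robot and the scene stay as the last step left them, time stands still between calls to the robot, and variables do not carry over. Pictures are saved under pics/ and viewed, at most 10 in all, crops included, and the job is handed in when it is done.

Besides the shell and the picture viewer there is one more tool, called after "Emit:" as a command line: name --argument value ..., lists and objects as JSON in quotes. move_arm: Moves the arm, as the interface text tells. Its arguments: {"type":"object","properties":{"offset":{"type":"array","items":{"type":"array","items":{"type":"number"}}},"twist":{"type":"array","items":{"type":"array","items":{"type":"number"}}},"grip":{"type":"array","items":{"type":"number"}},"force":{"type":"number"}},"required":["offset","twist","grip"]}

```bash
mkdir -p pics; cat > h.py <<'E'
import numpy as np, cv2
from scipy.spatial.transform import Rotation as R
from workcell import bot, viewer, finder
def rot(a):
    a=np.array(a,float)
    return a if a.shape==(3,3) else (R.from_quat(a).as_matrix() if a.size==4 else R.from_euler('xyz',a,degrees=True).as_matrix())
def shot(n): return viewer.camera(n)
def save(p,f,crop=None,s=1):
    c=p['color'][:,:,::-1]
    if crop: c=c[crop[1]:crop[3],crop[0]:crop[2]]
    cv2.imwrite('pics/'+f,cv2.resize(c,None,fx=s,fy=s,interpolation=cv2.INTER_CUBIC))
def f_(p): return p['color'].shape[0]/2/np.tan(np.radians(p['vfov'])/2)
def ray(p,uv):
    d=np.array([(uv[0]-p['cx'])/f_(p),(uv[1]-p['cy'])/f_(p),1]); return rot(p['attitude'])@d
def at(p,uv):
    d=p['depth'];u,v=int(round(uv[0])),int(round(uv[1]));w=d[max(0,v-1):v+2,max(0,u-1):u+2];w=w[w>0]
    return np.array(p['position'])+ray(p,uv)*np.median(w) if w.size else None
def onz(p,uv,z):
    r=ray(p,uv);o=np.array(p['position']); return o+r*(z-o[2])/r[2]
def tri(ps,uvs):
    A=np.zeros((3,3));b=np.zeros(3)
    for p,uv in zip(ps,uvs):
        r=ray(p,uv);r/=np.linalg.norm(r);M=np.eye(3)-np.outer(r,r);A+=M;b+=M@np.array(p['position'])
    return np.linalg.solve(A,b)
def proj(p,X):
    c=rot(p['attitude']).T@(np.array(X)-np.array(p['position'])); return c[:2]/c[2]*f_(p)+[p['cx'],p['cy']]
E
python3 - <<'E'
from h import *
np.set_printoptions(precision=4,suppress=True)
ps={n:shot(n) for n in('top','side')}
for n,p in ps.items(): save(p,n+'0.png',s=1.5); print(n,p['position'],p['attitude'],p['vfov'],p['cx'],p['cy'])
for t in ['scale','knob_grip','spirit_level','handle','cover_axis','flour_shaker','mug','bake_timer']:
    r={n:finder.pinpoint(p,t)[:2] for n,p in ps.items()}
    for n,l in r.items():
        for d in l: print(t,n,d['position'],round(d['p'],2),at(ps[n],d['position']))
    if all(r.values()): print('  tri',tri(list(ps.values()),[r[n][0]['position'] for n in ps]))
print(bot.get_obs())
E
```

```text
top [ 0.2224 -0.0151  1.5699] [-167.746     0.186   -96.8048] 54.718420847570215 252.64755923393204 196.5140976447694
side [-0.0239  1.172   0.8795] [-119.3805   -0.5864 -155.4345] 42.087373232259196 249.12243985080082 192.14320178602193
scale top [209.5, 194.1] 0.9 [0.5705 0.1245 0.1014]
scale side [201.9, 249.2] 0.55 [0.5314 0.2392 0.097 ]
  tri [0.5933 0.1336 0.0084]
knob_grip top [246.2, 182.6] 0.4 [ 0.602  -0.0289  0.0958]
knob_grip side [228.3, 199.4] 0.44 [ 0.5875 -0.0286  0.095 ]
knob_grip side [314.2, 176.0] 0.41 [ 0.4238 -0.399   0.0403]
  tri [ 0.596  -0.031   0.0936]
spirit_level top [203.1, 215.2] 0.59 [0.4942 0.1627 0.0631]
spirit_level top [307.3, 207.3] 0.58 [ 0.4802 -0.272   0.0369]
spirit_level side [227.1, 250.2] 0.93 [0.4912 0.1714 0.0617]
  tri [0.4955 0.1635 0.0552]
handle top [204.9, 203.2] 0.97 [0.5259 0.1417 0.145 ]
cover_axis top [211.1, 166.4] 0.69 [0.6854 0.1067 0.1041]
cover_axis side [175.1, 208.4] 0.7 [ 0.7973 -0.0429 -0.0005]
  tri [0.6891 0.1084 0.1089]
flour_shaker top [153.4, 242.0] 0.6 [0.4019 0.3585 0.1178]
flour_shaker side [219.4, 323.2] 0.59 [0.394  0.405  0.0347]
  tri [0.4105 0.3843 0.0112]
mug top [350.7, 209.8] 0.85 [ 0.4479 -0.4506  0.0381]
mug side [313.5, 177.3] 0.59 [ 0.4254 -0.397   0.0355]
  tri [ 0.4489 -0.4623  0.0002]
bake_timer top [307.7, 207.6] 0.51 [ 0.4767 -0.2714  0.0491]
bake_timer side [287.2, 197.0] 0.59 [ 0.4695 -0.245   0.0205]
  tri [ 0.4835 -0.2802 -0.0008]
{'time': 0.9, 'q': array([-72.9377,   4.9774,  10.0785,  95.0989,  -0.    ,  90.0005]), 'qd': array([-0.0067,  0.1062, -0.0124, -0.0398, -0.0191, -0.0571]), 'joint_efforts': array([  0.0025, -52.0108,  46.4846,   0.0019,   0.0003,  -0.    ]), 'ee_pos': array([ 0.1614, -0.5258,  0.2229]), 'tcp_rot': array([179.9977,   0.    ,  17.0619]), 'wrist_force': array([ 0.7474, -0.313 ,  0.2772]), 'torque': array([ 0.0193,  0.0072, -0.0191]), 'grasp_force': 0.0, 'opening': 0.08499350599437004}
```

View pics/top0.png

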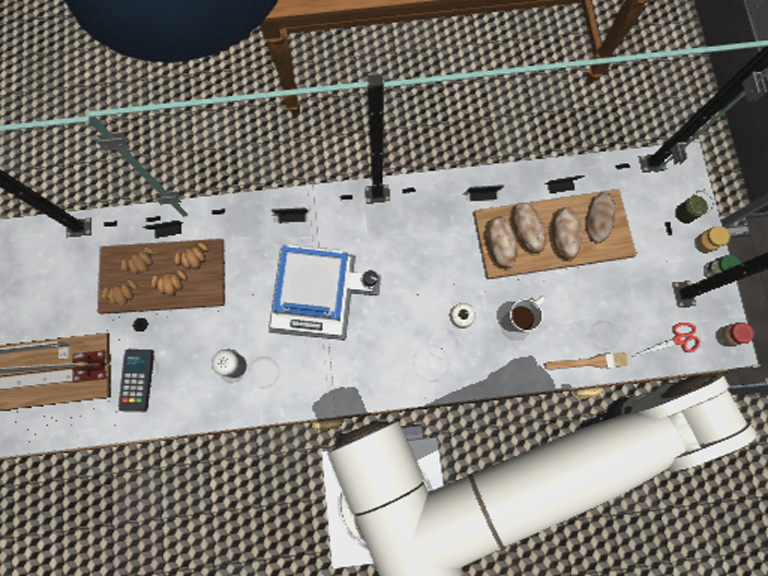

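View pics/side0.png

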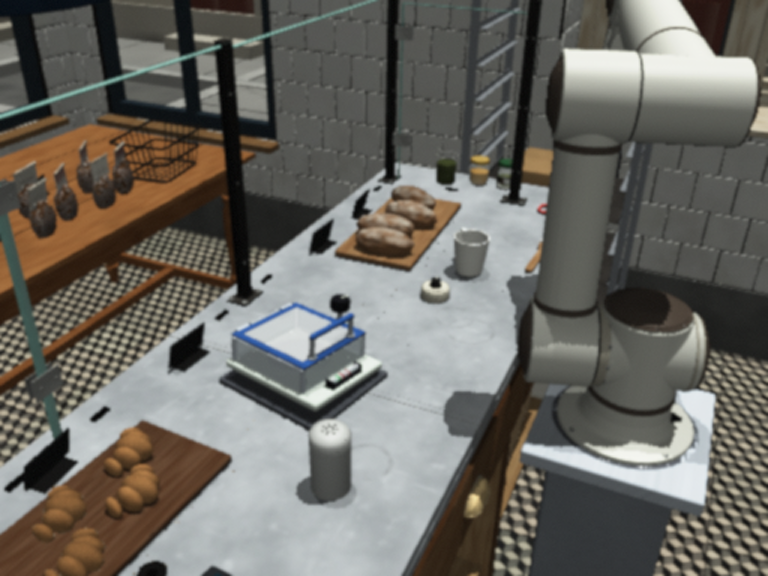

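The top view shows the scale (blue frame) at about pixel (209,190), the knob on its right at (246,185), the timer at (307,208) and the mug at (350,210). The side view confirms the handle bar stands at the front and the cover is shut, with the spirit level at (228,250).

```bash
cat >> h.py <<'E'
def bubble(p,ex=None):
    """signed green offset along scale -y..+y relative to red midpoint, via colour on upscaled crop"""
    u,v=np.array(finder.pinpoint(p,'spirit_level')[0]['position']).astype(int)
    x0,y0=u-22,v-18
    c=p['color'][y0:y0+36,x0:x0+44].astype(float); r,g,b=c[...,0],c[...,1],c[...,2]
    out={}
    for n,w in(('green',g-np.maximum(r,b)),('red',r-np.maximum(g,b))):
        w=np.clip(w-12,0,None); yy,xx=np.mgrid[:36,:44]
        out[n]=(np.array([(w*xx).sum(),(w*yy).sum()])/max(w.sum(),1e-9)+[x0,y0],w.sum(),(xx[w>15]+x0).tolist(),(yy[w>15]+y0).tolist())
    return out
E
python3 - <<'E'
from h import *
from scipy.optimize import least_squares
np.set_printoptions(precision=4,suppress=True)
ps={n:shot(n) for n in('top','side')}
t=.06
loc={'spirit_level':(-.112,0,.056),'knob_grip':(.03,-.16-.004,.086),'cover_axis':(.092,0.004,.1),'handle':(-.08,.007,.146),'scale':(0,0,0)}
M=[]
for n,p in ps.items():
    for k,l in loc.items():
        for d in finder.pinpoint(p,k)[:1]:
            if k=='cover_axis' and n=='side' or k=='scale' and n=='side': pass
            M.append((n,k,d['position'],d['p']))
W=lambda q,l:np.array([q[0]+np.cos(q[2])*l[0]-np.sin(q[2])*l[1],q[1]+np.sin(q[2])*l[0]+np.cos(q[2])*l[1],l[2]])
res=lambda q:np.concatenate([proj(ps[n],W(q,loc[k]))-uv for n,k,uv,_ in M])
s=least_squares(res,[.59,.13,-.27],loss='soft_l1')
print(s.x,np.degrees(s.x[2]));
for m,r in zip(M,res(s.x).reshape(-1,2)): print(m,r)
for k in loc: print(k,W(s.x,loc[k]))
for n,p in ps.items(): print(n,{k:(v[0],v[1],list(zip(v[2],v[3]))) for k,v in bubble(p).items()})
def crop(p,uv,h=14):
    u,v=map(int,uv);return cv2.resize(p['color'][v-h:v+h,u-int(h*1.4):u+int(h*1.4),::-1],(390,280),interpolation=cv2.INTER_CUBIC)
im=np.vstack([np.hstack([crop(ps[n],proj(ps[n],W(s.x,loc[k]))) for k in('spirit_level','knob_grip')]) for n in ps])
cv2.imwrite('pics/c1.png',im)
E
```

```text
[ 0.6019  0.133  -0.2133] -12.22139934760336
('top', 'spirit_level', [203.9, 211.7], 0.7) [0.8993 4.026 ]
('top', 'knob_grip', [246.2, 180.0], 0.62) [1.3369 4.3479]
('top', 'cover_axis', [212.7, 165.6], 0.85) [-4.2332 -0.2711]
('top', 'handle', [204.2, 204.0], 0.73) [-3.1556 -0.2061]
('top', 'scale', [209.2, 195.0], 0.76) [ 0.4035 -2.5684]
('side', 'spirit_level', [228.7, 249.9], 0.7) [ 0.4215 -0.9677]
('side', 'knob_grip', [226.3, 201.6], 0.5) [ 0.2004 -1.0728]
('side', 'cover_axis', [178.5, 212.8], 0.87) [-4.1448 -0.1713]
('side', 'handle', [218.7, 215.2], 0.86) [-0.6357  3.8404]
('side', 'scale', [199.0, 250.9], 0.81) [ 0.8581 -0.1602]
spirit_level [0.4924 0.1567 0.056 ]
knob_grip [ 0.5965 -0.0336  0.086 ]
cover_axis [0.6926 0.1174 0.1   ]
handle [0.5252 0.1568 0.146 ]
scale [0.6019 0.133  0.    ]
top {'green': (array([199.0071, 215.4965]), np.float64(141.0), [(199, 215), (198, 216), (199, 216)]), 'red': (array([203.8302, 215.8443]), np.float64(212.0), [(202, 215), (206, 215), (201, 216), (202, 216), (206, 216), (206, 217)])}
side {'green': (array([224.8   , 250.9929]), np.float64(140.0), [(224, 250), (225, 251)]), 'red': (array([228.807 , 249.3596]), np.float64(114.0), [(227, 249), (228, 250)])}
```

View pics/c1.png

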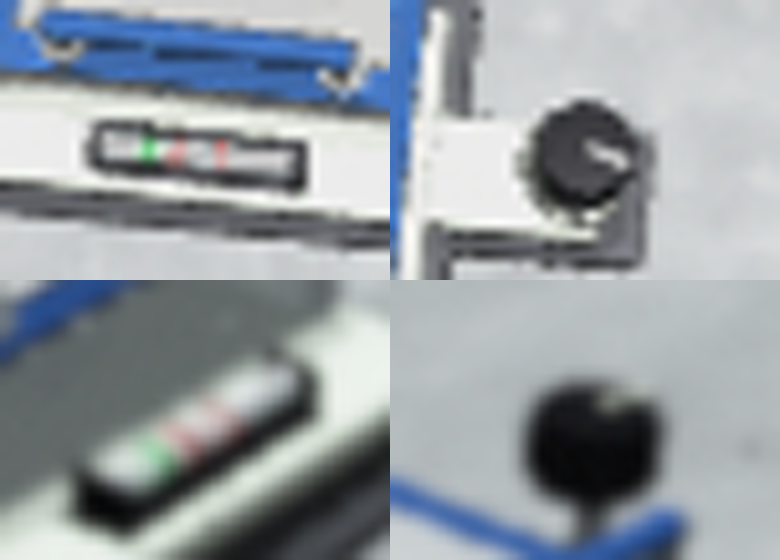

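Crops: the bubble (green) is about 5 px (≈19 mm) left of the mid-point of the red rings in the top view. The knob's white line points right and slightly down. Both suggest the knob is at about 1.25 rad. Next I'll refine the scale pose from colours.

```bash
python3 - <<'E'
from h import *
np.set_printoptions(precision=4,suppress=True)
p=shot('top');q=shot('side')
c=p['color'].astype(float);r,g,b=c[...,0],c[...,1],c[...,2]
m=((b-r>60)&(b>100)).astype(np.uint8);m[:, :170]=0;m[:,250:]=0;m[:150]=0;m[230:]=0
pts=np.argwhere(m)[:,::-1]
W=np.array([onz(p,uv,.103) for uv in pts])[:,:2]
rc=cv2.minAreaRect((W*1000).astype(np.float32));print('blue rect',rc,cv2.boxPoints(rc))
# knob: dark blob
for n,P,uv0 in(('top',p,(247,185)),('side',q,(227,200))):
    s=P['color'][uv0[1]-12:uv0[1]+13,uv0[0]-12:uv0[0]+13].max(2)
    k,l,st,ce=cv2.connectedComponentsWithStats((s<60).astype(np.uint8))
    i=1+np.argmax(st[1:,4]);uv=ce[i]+np.array(uv0)-12;print(n,'knob',uv,st[i])
    print(onz(P,uv,.09),onz(P,uv,.1))
# depth of knob top and handle
for y in range(180,192,2): print([round(float(at(p,(x,y))[2]),3) for x in range(236,258,2)])
h=np.array([at(p,uv) for uv in pts]); s=h[h[:,2]>.128]; print(len(s),s.mean(0),s.min(0),s.max(0)); print(np.linalg.svd(s-s.mean(0))[2][0])
E
```

```text
blue rect ((599.7437133789062, 133.44998168945312), (181.0609588623047, 182.4836883544922), 77.03240966796875) [[490.5138  65.7029]
 [668.3436  24.7536]
 [708.9736 201.197 ]
 [531.1438 242.1463]]
top knob [245.6 188.6] [ 7 13  9  5 15]
[ 0.5786 -0.0236  0.09  ] [ 0.5762 -0.0236  0.1   ]
side knob [226.2778 202.5185] [  6   9  12  12 108]
[ 0.5884 -0.0163  0.09  ] [ 0.5807 -0.0013  0.1   ]
[0.001, -0.001, 0.0, 0.001, 0.003, 0.095, 0.089, -0.001, 0.002, 0.003, 0.001]
[0.036, 0.034, 0.028, 0.03, 0.097, 0.096, 0.095, 0.093, 0.002, 0.002, 0.002]
[0.038, 0.037, 0.035, 0.095, 0.098, 0.098, 0.095, 0.095, 0.016, 0.0, 0.003]
[0.031, 0.035, 0.035, 0.093, 0.097, 0.097, 0.098, 0.095, 0.013, 0.001, 0.0]
[0.033, 0.033, 0.033, 0.045, 0.094, 0.096, 0.094, 0.084, 0.007, 0.0, 0.0]
[0.036, 0.032, 0.034, 0.037, 0.046, 0.08, 0.068, 0.015, 0.012, 0.0, 0.001]
86 [0.5206 0.1464 0.1496] [0.5045 0.0916 0.129 ] [0.5366 0.2021 0.1555]
[-0.2218 -0.972  -0.0773]
```

Emit:
move_arm --offset '[[4,-2.5,0],[4,-2.5,0],[4,-2.5,0],[4,-2.5,0],[4,-2.5,0]]' --twist '[[0,0,0],[0,0,0],[0,0,0],[0,0,0],[0,0,0]]' --grip '[0.8,0.8,0.8,0.8,0.8]' --force 40

```text
time: 2.2
ee_pos: [0.3167, -0.3461, 0.2231]
tcp_rot: [180.0, -0.0, 17.0]
wrist_force: [1.7, -0.5, 0.1]
opening: 0.0685
grasp_force: 0.0
```

Emit:
move_arm --offset '[[4,-2.5,0],[4,-2.5,0],[4,-2.5,0],[4,-2.5,0],[4,-2.5,0]]' --twist '[[0,0,0],[0,0,0],[0,0,0],[0,0,0],[0,0,0]]' --grip '[0.8,0.8,0.8,0.8,0.8]'

```text
time: 2.7
ee_pos: [0.4714, -0.1677, 0.2231]
tcp_rot: [180.0, -0.0, 17.1]
wrist_force: [1.6, -0.9, 0.3]
opening: 0.0684
grasp_force: 0.0
```

Emit:
move_arm --offset '[[4,-2.5,0],[4,-2.5,0],[4,-2.5,0],[0,0,0]]' --twist '[[0,0,0],[0,0,0],[0,0,0],[0,0,0]]' --grip '[0.8,0.8,0.8,0.8]'

```text
time: 3.1
ee_pos: [0.5655, -0.0586, 0.2215]
tcp_rot: [-179.9, 0.0, 17.3]
wrist_force: [-1.2, -0.8, -0.5]
opening: 0.0683
grasp_force: 0.0
```

Emit:
move_arm --offset '[[3.4,-1.8,0],[0,0,4],[0,0,3],[0,0,0]]' --twist '[[0,0,0],[0,0,0],[0,0,0],[0,0,0]]' --grip '[0.8,0.8,0.8,0.8]'

```text
time: 3.5
ee_pos: [0.5882, -0.0354, 0.1485]
tcp_rot: [-179.9, 0.4, 17.1]
wrist_force: [-0.3, -0.3, -0.4]
opening: 0.068
grasp_force: 0.0
```

```bash
python3 - <<'E'
from h import *
p=shot('side');o=bot.get_obs();print(o['ee_pos'],o['tcp_rot'],o['q'])
q=shot('top')
T=np.array(o['ee_pos']);print(proj(p,T),proj(p,T-[0,0,.022]))
a=cv2.resize(p['color'][150:270,160:300,::-1],(700,600),interpolation=cv2.INTER_CUBIC)
cv2.imwrite('pics/s2.png',a)
E
```

```text
[ 0.58902885 -0.03560997  0.15148255] [-179.92942596    0.19988366   17.0489891 ] [-3.45767927e+00  9.85374855e+00  7.55666028e+00  8.79148522e+01
 -3.92047962e-03  1.59493462e+02]
[228.69730247 182.39965856] [228.76717376 188.65228537]
```

View pics/s2.png

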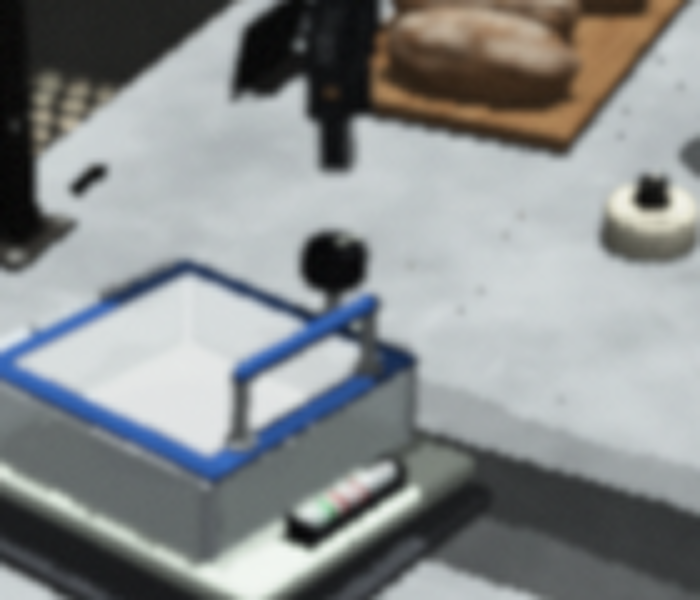

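The side crop shows the gripper right above the knob (knob at about (227,202) px) with nothing in the way. Joint 6 is at 159°, so I'll wind the wrist back before gripping.

Emit:
move_arm --offset '[[0,0,0],[0,0,0],[0,0,0],[0,0,0],[0,0,0]]' --twist '[[0,0,-0.14],[0,0,-0.14],[0,0,-0.14],[0,0,-0.14],[0,0,-0.14]]' --grip '[0.8,0.8,0.8,0.8,0.8]'

```text
time: 4.1
ee_pos: [0.5911, -0.0359, 0.1559]
tcp_rot: [179.8, -0.1, 57.5]
wrist_force: [0.2, 0.4, -0.4]
opening: 0.0683
grasp_force: 0.0
```

Emit:
move_arm --offset '[[0,0,0],[0,0,0],[0,0,0],[0,0,0],[0,0,0]]' --twist '[[0,0,-0.14],[0,0,-0.14],[0,0,-0.14],[0,0,-0.14],[0,0,0]]' --grip '[0.8,0.8,0.8,0.8,0.8]'

```text
time: 4.6
ee_pos: [0.5911, -0.0358, 0.1556]
tcp_rot: [179.8, 0.0, 89.3]
wrist_force: [-1.1, -0.3, 0.2]
opening: 0.0687
grasp_force: 0.0
```

```bash
python3 - <<'E'
from h import *
np.set_printoptions(precision=4,suppress=True)
o=bot.get_obs();T=np.array(o['ee_pos']);print(T,o['tcp_rot'],o['q'],o['opening'])
print(rot(o['tcp_rot']).T@(np.array([.593,-.031,.0885])-T)*100)
E
```

```text
[ 0.5911 -0.0358  0.1556] [179.805    0.0105  89.3447] [-3.4635  9.7234  7.8606 87.9419 -0.001  87.1918] 0.06865733838294245
[0.4812 0.1656 6.7089]
```

Emit:
move_arm --offset '[[0.5,0.2,0],[0,0,2.5],[0,0,2.5],[0,0,1.7],[0,0,0]]' --twist '[[0,0,0],[0,0,0],[0,0,0],[0,0,0],[0,0,0]]' --grip '[0.8,0.8,0.8,0.8,0.8]'

```text
time: 5.1
ee_pos: [0.5914, -0.0301, 0.084]
tcp_rot: [-179.8, -0.0, 89.1]
wrist_force: [0.1, 0.1, 0.4]
opening: 0.0682
grasp_force: 0.0
```

Emit:
move_arm --offset '[[0,0,0],[0,0,0],[0,0,0],[0,0,0]]' --twist '[[0,0,0],[0,0,0],[0,0,0],[0,0,0]]' --grip '[0.6,0.4,0.3,0.3]'

```text
time: 5.5
ee_pos: [0.5934, -0.0304, 0.0873]
tcp_rot: [179.8, 0.0, 89.2]
wrist_force: [1.5, 0.1, 3.3]
opening: 0.0255
grasp_force: 1.9
```

```bash
python3 - <<'E'
from h import *
np.set_printoptions(precision=4,suppress=True)
p=shot('side');q=shot('top');o=bot.get_obs();print(o['ee_pos'],o['wrist_force'],o['opening'],o['grasp_force'])
for P in(p,q):print(proj(P,o['ee_pos']), [d for d in finder.pinpoint(P,'knob_grip')[:2]])
a=cv2.resize(p['color'][170:250,190:270,::-1],(600,600),interpolation=cv2.INTER_CUBIC)
cv2.imwrite('pics/s3.png',a)
E
```

```text
[ 0.5934 -0.0304  0.0872] [ 2.9348 -0.0628  6.2489] 0.025918531324153782 2.939568841829896
[226.904  200.8711] [{'position': [224.6, 202.4], 'p': 0.45}]
[246.8359 185.0847] []
```

View pics/s3.png

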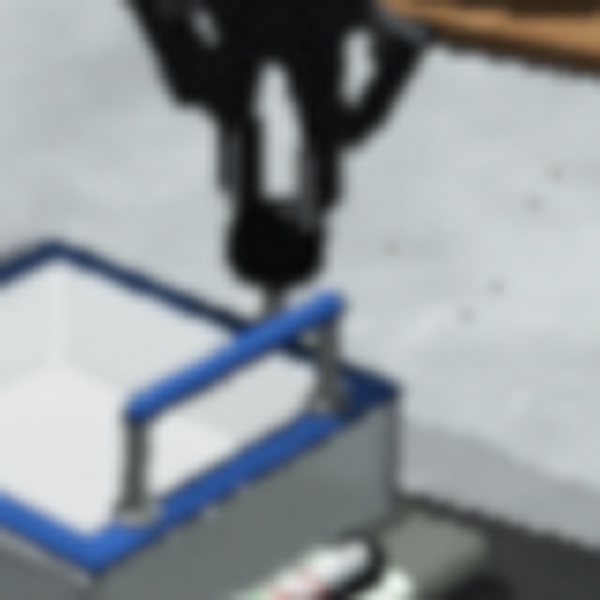

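The crop shows the fingers centred on the knob at about (227,202) px. The opening reads only 26 mm, which is odd, so I'll close further and see whether it stops.

Emit:
move_arm --offset '[[0,0,0],[0,0,0],[0,0,0]]' --twist '[[0,0,0],[0,0,0],[0,0,0]]' --grip '[0.25,0.2,0.2]'

```text
time: 6.0
ee_pos: [0.5939, -0.0304, 0.0874]
tcp_rot: [179.8, 0.0, 89.2]
wrist_force: [4.6, -1.0, 6.0]
opening: 0.0172
grasp_force: 2.9
```

```bash
python3 - <<'E'
from h import *
np.set_printoptions(precision=4,suppress=True)
o=bot.get_obs();print(o)
q=shot('top');p=shot('side')
a=np.hstack([cv2.resize(P['color'][y-16:y+24,x-20:x+20,::-1],(400,400),interpolation=cv2.INTER_CUBIC) for P,x,y in((q,247,185),(p,227,202))])
cv2.imwrite('pics/s4.png',a)
for y in range(196,216,2): print(y,[at(p,(x,y)).round(3).tolist() for x in range(220,236,4)])
E
```

```text
{'time': 6.0, 'q': array([-2.9329, 10.3052,  1.0007, 80.4756,  0.0024, 87.8221]), 'qd': array([-0.0213, -0.0163, -0.0388,  0.0105, -0.0249,  0.0051]), 'joint_efforts': array([  0.0026, -54.4476,  41.7037,   1.9117,  -0.0555,  -0.0279]), 'ee_pos': array([ 0.5939, -0.0304,  0.0874]), 'tcp_rot': array([179.7802,   0.0059,  89.245 ]), 'wrist_force': array([ 4.6417, -0.9947,  5.9643]), 'torque': array([ 0.0192, -0.9816, -0.0313]), 'grasp_force': 2.9025864049981465, 'opening': 0.017162295276754724}
196 [[0.698, -0.181, 0.001], [0.601, -0.027, 0.105], [0.584, -0.02, 0.112], [0.573, -0.025, 0.113]]
198 [[0.691, -0.168, 0.002], [0.601, -0.025, 0.099], [0.585, -0.022, 0.104], [0.573, -0.026, 0.105]]
200 [[0.613, -0.022, 0.09], [0.597, -0.018, 0.096], [0.584, -0.02, 0.098], [0.576, -0.032, 0.094]]
202 [[0.612, -0.019, 0.084], [0.594, -0.011, 0.093], [0.582, -0.015, 0.094], [0.574, -0.027, 0.09]]
204 [[0.612, -0.019, 0.077], [0.593, -0.009, 0.087], [0.582, -0.014, 0.087], [0.573, -0.026, 0.083]]
206 [[0.665, -0.119, 0.002], [0.593, -0.01, 0.08], [0.581, -0.013, 0.081], [0.573, -0.026, 0.076]]
208 [[0.661, -0.11, -0.0], [0.593, -0.01, 0.072], [0.582, -0.016, 0.072], [0.622, -0.122, 0.003]]
210 [[0.654, -0.097, 0.001], [0.639, -0.098, 0.004], [0.587, -0.026, 0.058], [0.51, 0.102, 0.149]]
212 [[0.574, 0.053, 0.098], [0.601, -0.024, 0.048], [0.514, 0.119, 0.151], [0.507, 0.108, 0.146]]
214 [[0.569, 0.062, 0.097], [0.518, 0.135, 0.152], [0.511, 0.125, 0.148], [0.507, 0.109, 0.14]]
```

View pics/s4.png

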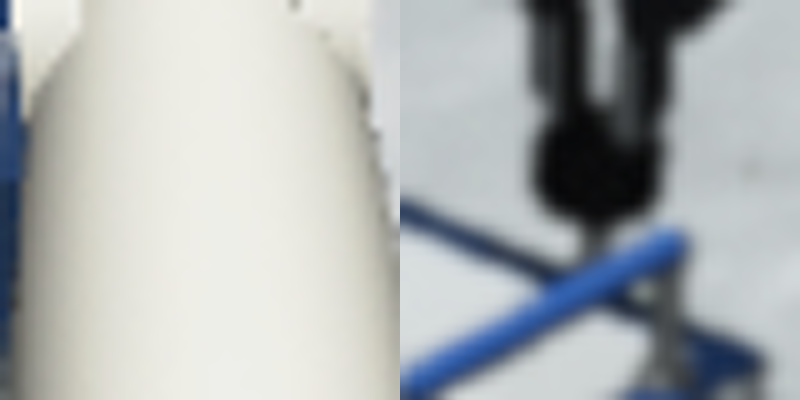

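Both fingers straddle the knob at (227,202) px, yet the driver closed to 17 mm. I'll check the finger geometry in the depth data.

```bash
python3 - <<'E'
from h import *
p=shot('side')
for y in range(176,212,2):
    l=[]
    for x in range(214,244):
        d=p['depth'][y,x]
        if d<=0: l.append('  --   ');continue
        w=np.array(p['position'])+ray(p,(x,y))*d
        l.append('%4d,%3d'%(w[0]*1000,w[1]*1000) if w[2]>.04 and w[1]<.04 else '   .   ')
    print(y,int(1000*at(p,(224,y))[2]),' '.join(l))
o=bot.get_obs();print(o['opening'],o['grasp_force'])
E
```

```text
176 180  630,-19  634,-32  635,-39  630,-37  628,-41  610,-13  608,-16  607,-20  598, -9  601,-21  595,-17  591,-15  590,-21  582,-11  578,-11  575,-10  574,-16  573,-20  571,-24  567,-22  563,-21  563,-27    .       .       .     549,-27  546,-28  541,-23  534,-16  532,-17
178 171  628,-14  629,-22  636,-42  629,-35  628,-40  610,-12  608,-15  604,-15  602,-18  601,-21  597,-21  593,-20  590,-20  582,-12  577, -8  577,-14  569, -6  573,-19  569,-19  568,-25  574,-43  571,-44    .       .       .     547,-23  545,-24  539,-19  533,-13  531,-15
180 159  633,-23  624,-13  628,-27  626,-29  624,-32  612,-16  610,-19  604,-14  601,-15  602,-23  602,-29  604,-41  604,-46  585,-17  579,-12  572, -5  575,-18  572,-17  572,-25  572,-31  571,-36  571,-44    .       .       .     545,-17  541,-17  539,-19  536,-19  531,-16
182 148  631,-19  628,-19  627,-24  623,-23  620,-25  612,-17  611,-21  606,-18  603,-19  602,-23  606,-37  603,-38    .       .     583,-19  577,-14  574,-15  572,-17  572,-24  572,-31  572,-39  571,-44    .       .     549,-19  547,-21  543,-19  540,-20  536,-20  541,-37
1
[... 2999 characters left out ...]
11  588,-14  584,-12  580,-12  577,-14  575,-16  574,-21  572,-22  571,-29    .       .       .       .       .       .       .       .       .       .   
208 72    .       .       .       .       .       .       .       .       .     596, -8  591, -7  589, -9  586,-10  582, -9  581,-13  579,-17  576,-18  574,-21    .       .       .       .       .       .       .       .       .       .       .       .   
210 4    .       .       .       .       .       .       .       .       .       .       .     599,-27  592,-21  589,-22  588,-27    .       .       .       .       .       .       .       .       .       .       .       .       .       .       .   
0.016991528278615383 2.8983149623127247
```

Emit:
move_arm --offset '[[0,0,0],[0,0,0],[0,0,0],[0,0,0]]' --twist '[[0,0,0],[0,0,0],[0,0,0],[0,0,0]]' --grip '[0.8,0.8,0.8,0.8]'

```text
time: 6.55
ee_pos: [0.5923, -0.0304, 0.0856]
tcp_rot: [-180.0, -0.0, 89.3]
wrist_force: [0.8, 0.2, -0.2]
opening: 0.0685
grasp_force: 0.0
```

```bash
python3 - <<'E'
from h import *
p=shot('side');o=bot.get_obs();print(o['ee_pos'],o['wrist_force'],o['opening'])
cv2.imwrite('pics/s5.png',cv2.resize(p['color'][150:220,190:260,::-1],(560,560),interpolation=cv2.INTER_CUBIC))
for y in range(186,208,2):
    l=[]
    for x in range(208,246):
        d=p['depth'][y,x]
        w=np.array(p['position'])+ray(p,(x,y))*d
        l.append('%4d,%3d'%(w[0]*1000,w[2]*1000) if d>0 and w[2]>.04 and w[1]<.04 else ' . ')
    print(y,' '.join(l))
E
```

```text
[ 0.59229304 -0.03036683  0.08560316] [-0.37304695 -0.38635243 -0.49856803] 0.06818904167930466
186  .   .   .   .   .   638,131  635,132  630,134  624,138  623,136  625,131  624,129  .   .   .   .   .   .   .   .   .   .   .   .   .   .   .   560,152  555,155  552,155  547,158  547,155  544,155  541,155  535,160  532,160  529,161  524,164
188  .   .   .   .   .   637,126  635,126  630,128  624,131  626,126  625,124  625,121  .   .   .   .   .   .   .   .   .   .   .   .   .   .   .   .   556,147  553,147  548,151  546,150  543,149  542,148  537,151  532,153  529,154  524,157
190  .   .   .   .   .   639,117  633,121  630,121  624,125  624,121  625,117  628,110  .   .   .   .   .   .   .   .   .   .   .   .   .   .   .   .   557,139  554,139  549,141  546,143  543,143  544,137  544,134  .   .   . 
192  .   .   .   .   .   .   636,110  631,113  624,117  624,114  626,108  625,107  .   .   .   .   .   .   .   .   .   .   .   .   .   .   .   .   556,133  552,134  550,134  548,133  546,132  545,129  544,127  .   .   . 
194  .   .   .   .   .   .   .   632,104  627,107  625,106  627,100  .
[... 795 characters left out ...]
 .   .   .   .   .   . 
202  .   .   .   .   .   .   .   .   .   .   .   .   614, 81  603, 91  599, 92  596, 93  594, 92  589, 95  586, 95  584, 94  582, 92  575, 98  575, 94  573, 94  574, 89  573, 86  .   .   .   .   .   .   .   .   .   .   .   . 
204  .   .   .   .   .   .   .   .   .   .   .   .   610, 79  607, 79  600, 84  598, 83  590, 90  591, 85  588, 85  583, 88  582, 86  580, 84  575, 87  575, 84  573, 83  573, 80  .   .   .   .   .   .   .   .   .   .   .   . 
206  623, 97  .   .   .   .   .   .   .   .   .   .   .   .   603, 77  598, 79  596, 78  593, 79  589, 80  586, 80  583, 80  582, 79  577, 82  574, 81  575, 77  571, 78  573, 71  .   .   .   .   .   .   .   .   .   .   .   .
```

View pics/s5.png

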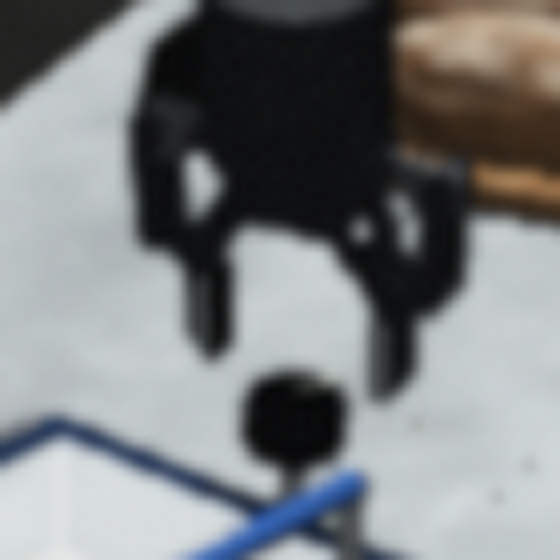

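The crop shows the open fingertips hovering beside and above the knob: tips at about (216,194) and (238,199) px, z≈0.103. So the real fingers sit about 30 mm higher than the reported pose. I'll lower by 3 cm and regrip.

Emit:
move_arm --offset '[[0,0.1,1.5],[0,0,1.5],[0,0,0],[0,0,0]]' --twist '[[0,0,0],[0,0,0],[0,0,0],[0,0,0]]' --grip '[0.8,0.8,0.8,0.8]'

```text
time: 7.0
ee_pos: [0.5928, -0.0303, 0.0548]
tcp_rot: [-179.9, -0.0, 89.3]
wrist_force: [0.5, -0.2, 1.3]
opening: 0.0683
grasp_force: 0.0
```

Emit:
move_arm --offset '[[0,0,0],[0,0,0],[0,0,0],[0,0,0]]' --twist '[[0,0,0],[0,0,0],[0,0,0],[0,0,0]]' --grip '[0.6,0.4,0.35,0.35]'

```text
time: 7.4
ee_pos: [0.5945, -0.0304, 0.0568]
tcp_rot: [179.9, 0.0, 89.3]
wrist_force: [4.1, 0.8, 1.8]
opening: 0.039
grasp_force: 41.3
```

Emit:
move_arm --offset '[[0.03,0,-0.1],[0.03,0,-0.1],[0.03,0,-0.1],[0.03,-0.01,-0.1],[0.03,-0.01,-0.1]]' --twist '[[0,0,0.1],[0,0,0.1],[0,0,0.1],[0,0,0.1],[0,0,0.1]]' --grip '[0.35,0.35,0.35,0.35,0.35]'

```text
time: 7.9
ee_pos: [0.5938, -0.0285, 0.0616]
tcp_rot: [180.0, -0.0, 60.4]
wrist_force: [3.5, 1.9, 4.0]
opening: 0.0387
grasp_force: 41.6
```

```bash
cat >> h.py <<'E'
def bub():
    """bubble offset (mm, + = bubble to the left/+y) from side view: project colours onto tube axis"""
    p=viewer.camera('side'); U=np.array([.4906,.1595,.058]); ax=np.array([.2198,.9755,0])
    a,b=proj(p,U-.03*ax),proj(p,U+.03*ax)
    n=241; S=8; c=p['color'].astype(np.float32)
    prof=[]
    e=(b-a)/np.linalg.norm(b-a); nn=np.array([-e[1],e[0]])
    t=np.linspace(-.3,1.3,n)
    acc=0
    for s in np.linspace(-3,3,13):
        q=a+np.outer(t,b-a)+nn*s
        acc=acc+cv2.remap(c,q[:,0].astype(np.float32)[None],q[:,1].astype(np.float32)[None],cv2.INTER_CUBIC)[0]
    acc/=13; r,g,bl=acc.T; mm=(t-.5)*60
    G=np.clip(g-np.maximum(r,bl)-2,0,None); Rr=np.clip(r-np.maximum(g,bl)-2,0,None)
    gm=(G*mm).sum()/max(G.sum(),1e-9); rm=(Rr*mm).sum()/max(Rr.sum(),1e-9)
    return gm,G.sum(),rm,Rr.sum(),gm-rm
E
python3 - <<'E'
from h import *
o=bot.get_obs();print(o['ee_pos'],o['tcp_rot'],o['wrist_force'],o['torque'],o['opening'],o['q'][5]);print(bub())
p=shot('side')
b=bubble(p);print({k:(v[0],v[1]) for k,v in b.items()})
E
```

```text
[ 0.59377027 -0.02849174  0.06156221] [ 1.79979420e+02 -4.90836065e-02  6.04051807e+01] [3.46919022 1.93852217 3.98623203] [0.49748294 0.36175832 0.22747802] 0.038733919983279026 116.8306080882412
(np.float64(10.03724843184357), np.float32(506.45758), np.float64(-7.411786312796529), np.float32(429.21967), np.float64(17.4490347446401))
{'green': (array([226.1746988 , 250.38554217]), np.float64(166.0)), 'red': (array([231.37254902, 247.58823529]), np.float64(102.0))}
```

Emit:
move_arm --offset '[[0.03,-0.02,-0.1],[0.03,-0.02,-0.1],[0.02,-0.03,-0.1],[0.02,-0.03,-0.1],[0.02,-0.03,-0.1]]' --twist '[[0,0,0.1],[0,0,0.1],[0,0,0.1],[0,0,0.1],[0,0,0.1]]' --grip '[0.35,0.35,0.35,0.35,0.35]'

```text
time: 8.55
ee_pos: [0.5937, -0.0264, 0.0663]
tcp_rot: [-180.0, -0.1, 32.0]
wrist_force: [2.7, 4.5, 3.2]
opening: 0.0387
grasp_force: 41.9
```

```bash
python3 - <<'E'
from h import *
o=bot.get_obs();print(o['ee_pos'],o['tcp_rot'],o['wrist_force'],o['torque'],o['opening'],o['q'][5]);print(bub())
p=shot('side');q=shot('top')
for P in(p,q):
    b=bubble(P);print({k:(v[0],v[1],list(zip(v[2],v[3]))) for k,v in b.items()})
    U=np.array([.4906,.1595,.058]); ax=np.array([.2198,.9755,0]); print((proj(P,U+.01*ax)-proj(P,U-.01*ax))/20,proj(P,U))
a=[cv2.resize(P['color'][y-15:y+15,x-20:x+20,::-1],(400,300),interpolation=cv2.INTER_CUBIC) for P,x,y in((p,229,250),(q,204,215))]
cv2.imwrite('pics/b6.png',np.hstack(a))
E
```

```text
[ 0.59370352 -0.0263678   0.0663388 ] [-1.79965917e+02 -8.69557940e-02  3.19592666e+01] [2.74885071 4.49281595 3.18500719] [ 0.97794119 -0.18495983  0.21695258] 0.038660075572474015 145.45956896112776
(np.float64(-0.2896422474434063), np.float32(336.59177), np.float64(-9.467700381449031), np.float32(341.3145), np.float64(9.178058134005624))
{'green': (array([228.23684211, 249.10526316]), np.float64(76.0), [(228, 249)]), 'red': (array([231.26315789, 247.35087719]), np.float64(114.0), [(231, 247), (232, 247), (231, 248), (232, 248)])}
[-0.2270603   0.16656118] [229.24940346 249.04478911]
{'green': (array([202.19161677, 215.73652695]), np.float64(167.0), [(202, 215), (203, 215), (202, 216), (202, 217)]), 'red': (array([203.15642458, 215.79888268]), np.float64(179.0), [(201, 215), (205, 215), (205, 216), (201, 217), (205, 217)])}
[-0.24039238 -0.0244814 ] [204.1034165  216.15869561]
```

View pics/b6.png

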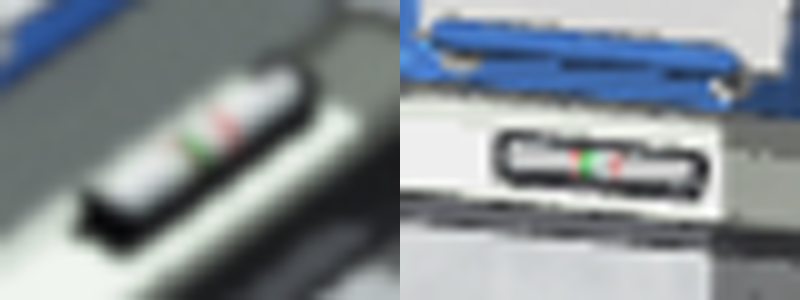

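The crop shows the green bubble just inside the left ring: rings at about 575 and 615 in the top crop, bubble at 587. That leaves roughly 3.3 mm, or about 0.22–0.25 rad.

Emit:
move_arm --offset '[[0.02,-0.03,-0.1],[0.02,-0.03,-0.1],[0,0,0],[0,0,0]]' --twist '[[0,0,0.12],[0,0,0.11],[0,0,0],[0,0,0]]' --grip '[0.35,0.35,0.35,0.35]'

```text
time: 9.2
ee_pos: [0.5938, -0.0253, 0.0684]
tcp_rot: [-179.9, -0.1, 19.0]
wrist_force: [2.9, 6.4, 4.7]
opening: 0.0391
grasp_force: 41.7
```

```bash
cat >> h.py <<'E'
def lvl():
    """green & two red ring positions (mm along +y) by peaks in top view"""
    p=viewer.camera('top'); U=np.array([.4906,.1595,.058]); ax=np.array([.2198,.9755,0])
    pr=[]; c=p['color'].astype(np.float32); mm=np.linspace(-36,36,289)
    for s in np.linspace(-2,2,9):
        q=np.array([proj(p,U+ax*m/1000) for m in mm])+[0,s]
        pr.append(cv2.remap(c,q[:,0].astype(np.float32)[None],q[:,1].astype(np.float32)[None],cv2.INTER_CUBIC)[0])
    a=np.mean(pr,0); r,g,b=a.T
    G=np.clip(g-(r+b)/2-3,0,None); K=np.clip(r-(g+b)/2-3,0,None)
    i=[j for j in range(1,288) if K[j]>=K[j-1] and K[j]>K[j+1] and K[j]>.3*K.max()]
    gm=(G*mm).sum()/G.sum()
    return gm,[(mm[j],round(float(K[j]),1)) for j in i],(K*mm).sum()/K.sum()
E
python3 - <<'E'
from h import *
o=bot.get_obs();print(o['ee_pos'],o['tcp_rot'],o['wrist_force'],o['torque'],o['q'][5]);print(lvl(),lvl(),bub())
E
```

```text
[ 0.59375975 -0.02525031  0.06837557] [-1.79914978e+02 -8.95336027e-02  1.90154708e+01] [2.89195945 6.44665524 4.72668703] [ 1.16144635 -0.1405338   0.04513537] 158.49415561159884
(np.float64(4.762197628505126), [(np.float64(-4.0), 21.4), (np.float64(13.0), 40.1)], np.float64(7.0008203493960135)) (np.float64(4.78403113098917), [(np.float64(-4.25), 21.0), (np.float64(13.0), 39.5)], np.float64(6.952504914408254)) (np.float64(-2.691571050542615), np.float32(437.9619), np.float64(-2.0219642352554854), np.float32(618.626), np.float64(-0.6696068152871297))
```

Level: the bubble at 4.8 mm sits midway between rings at -4 and 13 mm, and the side view agrees. I'll release, rise and turn the wrist for the handle.

Emit:
move_arm --offset '[[0,0,0],[0,0,0],[0,0,-2],[0,0,-4],[0,0,-4]]' --twist '[[0,0,0],[0,0,0],[0,0,0],[0,0,0],[0,0,0]]' --grip '[0.7,0.7,0.7,0.7,0.7]'

```text
time: 9.85
ee_pos: [0.5924, -0.0267, 0.1681]
tcp_rot: [-180.0, 0.2, 18.8]
wrist_force: [0.6, 0.4, 0.8]
opening: 0.0597
grasp_force: 0.0
```

Emit:
move_arm --offset '[[0,0,-1],[0,0,0],[0,0,0],[0,0,0],[0,0,0]]' --twist '[[0,0,-0.14],[0,0,-0.14],[0,0,-0.14],[0,0,-0.14],[0,0,-0.14]]' --grip '[0.7,0.7,0.7,0.7,0.7]'

```text
time: 10.35
ee_pos: [0.5931, -0.0267, 0.1775]
tcp_rot: [-180.0, 0.0, 59.3]
wrist_force: [0.1, -0.1, -0.6]
opening: 0.0595
grasp_force: 0.0
```

Emit:
move_arm --offset '[[0,0,0],[0,0,0],[0,0,0]]' --twist '[[0,0,-0.14],[0,0,-0.14],[0,0,-0.03]]' --grip '[0.7,0.7,0.7]'

```text
time: 10.65
ee_pos: [0.5931, -0.0266, 0.1775]
tcp_rot: [-180.0, 0.0, 76.9]
wrist_force: [-0.3, 0.6, -0.2]
opening: 0.0597
grasp_force: 0.0
```

```bash
python3 - <<'E'
from h import *
np.set_printoptions(precision=4,suppress=True)
p=shot('top');q=shot('side');o=bot.get_obs();print(o['time'],o['ee_pos'],o['tcp_rot'],o['wrist_force'],o['q'])
print(lvl(),bub()[4])
for P in(p,q): print([ (d['position'],round(d['p'],2),at(P,d['position'])) for d in finder.pinpoint(P,'handle')[:1]])
# blue bar points from side depth
c=q['color'].astype(float);m=(c[...,2]-c[...,0]>60)&(c[...,2]>90);m[:,:150]=0;m[:,260:]=0;m[:180]=0;m[270:]=0
S=np.array([at(q,uv) for uv in np.argwhere(m)[:,::-1]]);S=S[(S[:,2]>.13)&(S[:,2]<.16)&(S[:,1]<.23)&(S[:,1]>.07)];ax=np.array([.2198,.9755]);
print(len(S),S.mean(0),S.min(0),S.max(0)); s=(S[:,:2]-[.5997,.1335])@ax;print(s.min(),s.max())
nx=(S[:,:2]-[.5997,.1335])@np.array([.9755,-.2198]);print('local x',np.percentile(nx,[5,50,95]),'z',np.percentile(S[:,2],[5,50,95]))
c=p['color'].astype(float);m=(c[...,2]-c[...,0]>60)&(c[...,2]>90);m[:,:170]=0;m[:,250:]=0;m[:150]=0;m[230:]=0
S=np.array([at(p,uv) for uv in np.argwhere(m)[:,::-1]]);S=S[S[:,2]>.14]
print(len(S),S.mean(0)); s=(S[:,:2]-[.5997,.1335])@ax;print(s.min(),s.max());nx=(S[:,:2]-[.5997,.1335])@np.array([.9755,-.2198]);print('local x',np.percentile(nx,[5,50,95]),'z',np.percentile(S[:,2],[5,50,95]))
E
```

```text
10.75 [ 0.5932 -0.0265  0.1777] [-179.9716    0.0167   76.5432] [-0.1429 -0.3173 -0.0961] [ -2.557   10.3838  11.0507  90.698   -0.011  100.8998]
(np.float64(4.785460787040994), [(np.float64(-4.25), 21.4), (np.float64(13.0), 39.3)], np.float64(6.833370737894587)) -0.8047869184669243
[]
[([214.5, 216.6], 0.64, array([0.5742, 0.0876, 0.1013]))]
92 [0.5218 0.1589 0.151 ] [0.5068 0.1007 0.1474] [0.5365 0.2118 0.1536]
-0.05092199749173326 0.06154013070787418
local x [-0.0849 -0.0822 -0.077 ] z [0.1488 0.1513 0.1531]
81 [0.5232 0.158  0.1503]
-0.0490597065344248 0.061917572846099715
local x [-0.0846 -0.0803 -0.0752] z [0.1466 0.1503 0.1529]
```

Deck still level, cover shut. Handle bar centre is at about (0.522, 0.157, 0.146). Moving above it.

Emit:
move_arm --offset '[[3.2,-2.2,0],[3.2,-2.2,0],[3.2,-2.2,0],[3.3,-2.3,0],[3.3,-2.3,0]]' --twist '[[0,0,0],[0,0,0],[0,0,0],[0,0,0],[0,0,0]]' --grip '[0.6,0.6,0.6,0.6,0.6]'

```text
time: 11.45
ee_pos: [0.5211, 0.1584, 0.178]
tcp_rot: [180.0, -0.0, 76.6]
wrist_force: [0.5, 0.1, -0.3]
opening: 0.0512
grasp_force: 0.0
```

Emit:
move_arm --offset '[[0,0,0],[0,0,0]]' --twist '[[0,0,0],[0,0,0]]' --grip '[0.6,0.6]'

```text
time: 11.65
ee_pos: [0.5216, 0.1578, 0.178]
tcp_rot: [180.0, 0.0, 76.7]
wrist_force: [0.9, -0.4, 0.8]
opening: 0.0515
grasp_force: 0.0
```

```bash
python3 - <<'E'
from h import *
np.set_printoptions(precision=4,suppress=True)
o=bot.get_obs();print(o['time'],o['ee_pos'],o['tcp_rot'],o['wrist_force'])
print(rot(o['tcp_rot']).T@(np.array([.522,.157,.118])-o['ee_pos'])*100)
p=shot('side')
for y in range(180,226,3):
    l=[]
    for x in range(194,250,2):
        d=p['depth'][y,x]; w=np.array(p['position'])+ray(p,(x,y))*d
        l.append('%3d,%3d,%3d'%(w[0]*1000,w[1]*1000,w[2]*1000) if d>0 and w[2]>.13 and w[1]>.05 else '.')
    print(y,' '.join(l))
E
```

```text
11.65 [0.5216 0.1578 0.178 ] [179.9796   0.0041  76.7132] [ 0.9385 -0.3922  0.7514]
[-0.0714  0.0566  6.0034]
180 . . . 579,152,252 570,156,256 . 569,138,247 546,166,266 538,170,270 536,163,267 530,164,269 520,170,274 509,181,282 506,176,280 500,175,281 496,173,281 490,173,282 491,160,276 491,148,270 473,172,286 462,184,294 460,177,291 456,173,290 454,166,287 . . . .
183 . . . 576,158,246 571,155,246 568,149,244 550,170,258 546,167,258 542,165,257 541,154,253 530,163,259 524,164,261 516,168,265 505,177,272 499,177,273 497,171,271 495,164,268 495,151,262 489,152,264 471,178,280 463,182,284 457,183,286 455,175,283 453,168,280 . . . .
186 . . . . 571,157,238 566,154,238 556,162,244 549,162,245 546,156,243 547,145,238 544,139,235 . . 506,176,262 498,180,266 503,160,255 493,168,262 490,163,260 488,155,257 469,182,274 464,179,274 461,175,273 459,166,269 455,164,269 . . . .
189 . . . . . . 555,164,236 551,159,234 549,153,232 546,148,230 . . . . 500,176,255 494,177,257 492,171,254 495,154,245 488,155,248 469,182,266 464,181,266 460,176,265 460,165,259 . . . . .
192 . . . . . . . 554,156,223 
[... 689 characters left out ...]
 . . . . . . . . . . . . 499,170,198 493,169,199 486,172,203 482,168,201 . . . . . . . . .
210 . . . . . . . . . . . . . . . . 492,172,192 . 512,108,151 508,105,151 504,100,149 . . . . . . .
213 . . . . . . . . . . . . . . . . 515,128,152 511,123,150 508,117,148 507,106,142 . . . . . . . .
216 . . . . . . . . . . . . . 523,148,151 519,145,150 514,141,149 511,135,147 . . 508,104,130 . . . . . . . .
219 . . . . . . . . . . . 524,169,153 520,165,152 520,155,146 516,150,145 . . . . . . . . . . . . .
222 . . . . . . . . . 527,186,152 525,180,150 522,174,147 520,166,143 . . . . . . . . . . . . . . .
225 . . . . . . 533,208,154 529,206,154 528,197,149 523,193,148 . . . . . . . . . . . . . . . . . .
```

Emit:
move_arm --offset '[[0,0,2.5],[0,0,2.5],[0,0,1.2],[0,0,0],[0,0,0]]' --twist '[[0,0,0],[0,0,0],[0,0,0],[0,0,0],[0,0,0]]' --grip '[0.6,0.6,0.6,0.6,0.6]'

```text
time: 12.2
ee_pos: [0.5222, 0.1566, 0.1167]
tcp_rot: [180.0, -0.0, 76.6]
wrist_force: [0.4, 0.2, 0.1]
opening: 0.0513
grasp_force: 0.0
```

Emit:
move_arm --offset '[[0,0,0],[0,0,0],[0,0,0],[0,0,0],[0,0,0]]' --twist '[[0,0,0],[0,0,0],[0,0,0],[0,0,0],[0,0,0]]' --grip '[0.3,0.1,0.05,0.05,0.05]'

```text
time: 12.7
ee_pos: [0.5232, 0.1571, 0.1169]
tcp_rot: [179.8, -0.0, 76.6]
wrist_force: [5.9, -2.1, 1.2]
opening: 0.0106
grasp_force: 39.0
```

```bash
python3 - <<'E'
from h import *
from scipy.spatial.transform import Rotation as R
np.set_printoptions(precision=2,suppress=True)
o=bot.get_obs();T=o['ee_pos'];print(o['time'],T,o['tcp_rot'],o['wrist_force'],o['opening'],o['grasp_force'],o['q'])
# arc: handle relative to hinge, local frame (x back, z up), tool fixed orientation
yaw=np.radians(-13);ex=np.array([np.cos(yaw),np.sin(yaw),0]);ez=np.array([0,0,1])
h=lambda a:ex*(-.172*np.cos(a)+.046*np.sin(a))+ez*(.172*np.sin(a)+.046*np.cos(a))
M=rot(o['tcp_rot'])
prev=h(0)
for a in np.radians(np.arange(5,51,5)):
    print(round(np.degrees(a)),M.T@(h(a)-prev)*100, h(a)-h(0)+T); prev=h(a)
E
```

```text
12.7 [0.52 0.16 0.12] [179.82  -0.04  76.64] [ 5.88 -2.08  1.16] 0.010629215502428967 39.000606536865234 [ 16.74   3.47  -3.24  83.12  -0.06 120.1 ]
5 [ 0.    0.47 -1.48] [0.53 0.16 0.13]
10 [ 0.    0.6  -1.43] [0.53 0.15 0.15]
15 [ 0.01  0.72 -1.38] [0.54 0.15 0.16]
20 [ 0.01  0.84 -1.31] [0.55 0.15 0.17]
25 [ 0.01  0.95 -1.23] [0.56 0.15 0.19]
30 [ 0.01  1.05 -1.14] [0.57 0.15 0.2 ]
35 [ 0.01  1.15 -1.05] [0.58 0.14 0.21]
40 [ 0.01  1.23 -0.94] [0.59 0.14 0.22]
45 [ 0.01  1.31 -0.83] [0.6  0.14 0.23]
50 [ 0.01  1.38 -0.71] [0.62 0.14 0.23]
```

Emit:
move_arm --offset '[[0,0.2,-0.7],[0,0.25,-0.8],[0,0.3,-0.7],[0,0.3,-0.7],[0,0.35,-0.7]]' --twist '[[0,0,0],[0,0,0],[0,0,0],[0,0,0],[0,0,0]]' --grip '[0.05,0.05,0.05,0.05,0.05]'

```text
time: 13.2
ee_pos: [0.5356, 0.1539, 0.152]
tcp_rot: [-180.0, -0.0, 76.7]
wrist_force: [4.6, -0.0, -5.8]
opening: 0.0105
grasp_force: 38.8
```

Emit:
move_arm --offset '[[0,0.35,-0.7],[0,0.4,-0.65],[0,0.45,-0.65],[0,0.45,-0.6],[0,0.5,-0.65]]' --twist '[[0,0,0],[0,0,0],[0,0,0],[0,0,0],[0,0,0]]' --grip '[0.05,0.05,0.05,0.05,0.05]'

```text
time: 13.7
ee_pos: [0.5558, 0.1492, 0.1852]
tcp_rot: [-179.9, -0.0, 76.7]
wrist_force: [-4.3, 2.8, 0.1]
opening: 0.0105
grasp_force: 39.1
```

Emit:
move_arm --offset '[[0,0.5,-0.6],[0,0.55,-0.55],[0,0.55,-0.5],[0,0.55,-0.55],[0,0.6,-0.5]]' --twist '[[0,0,0],[0,0,0],[0,0,0],[0,0,0],[0,0,0]]' --grip '[0.05,0.05,0.05,0.05,0.05]'

```text
time: 14.2
ee_pos: [0.5822, 0.1431, 0.2132]
tcp_rot: [-179.9, -0.1, 76.7]
wrist_force: [-7.9, 4.2, 5.3]
opening: 0.0102
grasp_force: 39.0
```

Emit:
move_arm --offset '[[0,0.65,-0.45],[0,0.65,-0.45],[0,0.7,-0.4],[0,0.7,-0.35],[0,0.7,-0.3]]' --twist '[[0,0,0],[0,0,0],[0,0,0],[0,0,0],[0,0,0]]' --grip '[0.05,0.05,0.05,0.05,0.05]'

```text
time: 14.7
ee_pos: [0.6156, 0.1355, 0.2345]
tcp_rot: [179.9, -0.2, 76.7]
wrist_force: [-10.4, 4.7, 16.5]
opening: 0.0106
grasp_force: 41.2
```

Emit:
move_arm --offset '[[0,0,0],[0,0,0],[0,0,0]]' --twist '[[0,0,0],[0,0,0],[0,0,0]]' --grip '[0.05,0.05,0.05]'

```text
time: 15.0
ee_pos: [0.6157, 0.1355, 0.2345]
tcp_rot: [179.9, -0.2, 76.7]
wrist_force: [-9.3, 4.6, 15.0]
opening: 0.0105
grasp_force: 41.2
```

```bash
python3 - <<'E'
from h import *
np.set_printoptions(precision=4,suppress=True)
o=bot.get_obs();print(o['time'],o['ee_pos'],o['tcp_rot'],o['wrist_force'],o['opening'],o['grasp_force'])
q=shot('side');print(lvl(),bub()[4])
c=q['color'].astype(float);m=(c[...,2]-c[...,0]>50)&(c[...,2]>70);m[:,:130]=0;m[:,260:]=0;m[:130]=0;m[280:]=0
S=np.array([at(q,uv) for uv in np.argwhere(m)[:,::-1]])
L=np.c_[(S[:,:2]-[.600,.139])@np.array([.9744,-.225]),(S[:,:2]-[.600,.139])@np.array([.225,.9744]),S[:,2]]
K=L[(L[:,2]>.11)&(abs(L[:,1])<.12)&(L[:,0]>-.13)&(L[:,0]<.12)]
d=K[:,[0,2]]-[.092,.1];th=np.degrees(np.arctan2(d[:,1],-d[:,0]));r=np.hypot(*d.T)
for a in range(20,190,20):
    s=(r*1000>=a)&(r*1000<a+20); print(a,s.sum(),np.percentile(th[s],[10,50,90]) if s.sum() else '')
n=(K[:,1]<-.075)|(K[:,1]>.075); F=K[n][:,[0,2]]
for sd in(-1,1):
    F=K[(sd*K[:,1]>.075)&(sd*K[:,1]<.1)][:,[0,2]]
    if len(F)>5: print(sd,len(F),np.degrees(np.arctan2(*np.linalg.svd(F-F.mean(0))[2][0][::-1]))%180)
save(q,'s7.png',(140,110,300,270),3.7)
E
```

```text
15.0 [0.6157 0.1355 0.2345] [179.8839  -0.1622  76.6988] [-9.3489  4.5519 14.9875] 0.010452245795416117 41.162109375
(np.float64(27.671727020447015), [(np.float64(19.75), 1.2), (np.float64(25.75), 1.8), (np.float64(35.0), 2.4)], np.float64(27.377575360754598)) -20.91287693623419
20 0 
40 0 
60 0 
80 0 
100 0 
120 0 
140 0 
160 8 [50.3473 50.8137 51.2843]
180 40 [49.3008 50.3934 64.4421]
-1 7 175.57392363732183
```

View pics/s7.png

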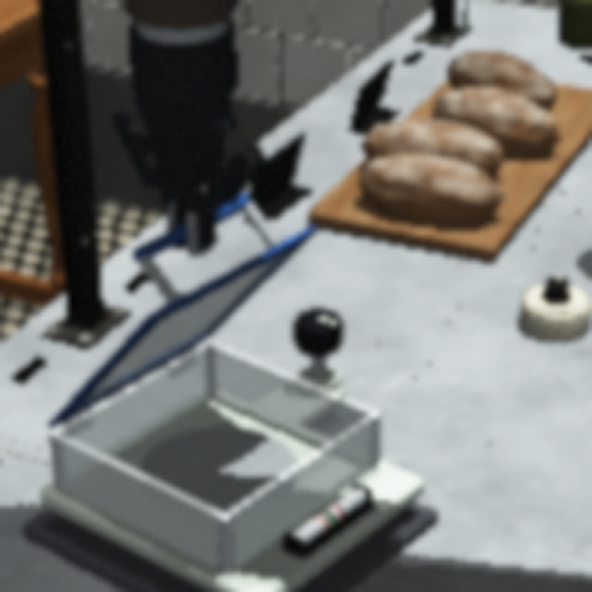

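The picture shows the cover standing open at about 50° (front edge at r≈184 mm measures 50.4°, handle 64.4°−15°), held by the bar at about (194,172) px. I'll ease the small radial preload and recheck the bubble.

Emit:
move_arm --offset '[[0,-0.05,-0.1],[0,0,0],[0,0,0]]' --twist '[[0,0,0],[0,0,0],[0,0,0]]' --grip '[0.05,0.05,0.05]'

```text
time: 15.45
ee_pos: [0.6153, 0.1356, 0.2345]
tcp_rot: [179.9, -0.1, 76.7]
wrist_force: [-6.1, 4.9, 8.3]
opening: 0.0109
grasp_force: 40.6
```

```bash
python3 - <<'E'
from h import *
np.set_printoptions(precision=3,suppress=True)
o=bot.get_obs();print(o['time'],o['ee_pos'],o['wrist_force'],o['grasp_force'])
q=shot('side');p=shot('top')
c=q['color'].astype(int)
for y in range(244,256): print(y,' '.join('%3d/%3d'%(c[y,x,1]-(c[y,x,0]+c[y,x,2])//2,c[y,x,0]-(c[y,x,1]+c[y,x,2])//2) for x in range(220,240)))
c=q['color'].astype(float);m=(c[...,2]-c[...,0]>50)&(c[...,2]>70);m[:,:130]=0;m[:,260:]=0;m[:130]=0;m[280:]=0
S=np.array([at(q,uv) for uv in np.argwhere(m)[:,::-1]])
L=np.c_[(S[:,:2]-[.600,.139])@np.array([.9744,-.225]),(S[:,:2]-[.600,.139])@np.array([.225,.9744]),S[:,2]]
K=L[(L[:,2]>.11)&(abs(L[:,1])<.12)&(L[:,0]>-.13)&(L[:,0]<.12)]
d=K[:,[0,2]]-[.092,.1];th=np.degrees(np.arctan2(d[:,1],-d[:,0]));r=np.hypot(*d.T);b=K[:,2]>.245
print('bar',b.sum(),th[b].mean()-14.97,'edge',np.median(th[~b&(r>.16)]))
a=[cv2.resize(P['color'][y-15:y+15,x-20:x+20,::-1],(400,300),interpolation=cv2.INTER_CUBIC) for P,x,y in((q,229,250),(p,246,185))]
cv2.imwrite('pics/b8.png',np.clip(np.hstack(a)*1.5,0,255).astype(np.uint8))
E
```

```text
15.45 [0.615 0.136 0.234] [-6.112  4.897  8.337] 40.58293640613556
244   5/ -7   5/ -7   5/ -7   5/ -7   5/ -8   5/ -7   5/ -7   5/ -7   5/ -7   5/ -6   5/ -4   5/ -3   5/ -4   4/ -4   2/ -4   3/ -5   4/ -7   5/ -9   3/ -7   3/ -3
245   5/ -7   5/ -7   5/ -8   5/ -7   5/ -7   5/ -7   5/ -7   6/ -8   5/ -4   2/  1   0/  5   1/  2   2/ -2   2/ -4   2/ -5   3/ -6   4/ -8   3/ -7   1/ -5   1/ -2
246   5/ -8   5/ -7   4/ -6   5/ -7   5/ -7   4/ -6   5/ -7   5/ -4   3/  1  -1/  9  -6/ 15  -5/ 13  -1/  2   3/ -5   3/ -7   3/ -7   3/ -7   3/ -6   1/ -2   1/ -1
247   6/ -8   6/ -8   5/ -7   5/ -7   5/ -7   5/ -5   6/ -5   8/ -4   5/  1  -1/  9  -6/ 16  -9/ 20  -5/ 10   2/ -4   4/ -7   2/ -5   1/ -3   1/ -2   1/  1   2/ -1
248   6/ -8   5/ -7   5/ -7   5/ -6   4/ -5   1/  1   3/  4   8/ -1  12/ -5   7/  1  -1/  9  -8/ 18  -7/ 17  -1/  1   3/ -5   1/ -3   0/ -1   1/ -2   1/  0   3/ -1
249   5/ -7   5/ -7   5/ -6   5/ -4   0/  3  -4/ 11  -4/ 15   2/  9  12/ -3  16/ -9   7/  0  -3/ 12  -8/ 17  -3/  7  -2/  1   1/ -1   2/ -1   3/ -2   4/ -2   5/ -2
250   5/ -7   5/ -6   5/ -4   3/ -2   0/  4  -4/ 
[... 282 characters left out ...]
   5/ -4   3/ -4   3/ -5   2/ -4   2/ -3   0/  0  -3/  6  -5/ 12  -4/ 12   4/  2   5/ -4   1/ -1   1/  0   3/ -2   4/ -2   4/ -2   5/ -2   6/ -3   6/ -2   5/ -2
253   3/ -3   2/ -4   3/ -5   3/ -6   2/ -6   2/ -4  -1/  1  -3/  6  -2/  7  -1/  3   1/  0   2/ -1   4/ -2   4/ -1   4/ -2   6/ -3   5/ -2   6/ -3   5/ -2   5/ -2
254   3/ -3   3/ -5   2/ -7   3/ -7   3/ -6   3/ -6   1/ -2  -2/  1   0/  0   0/  0   2/ -1   3/ -1   5/ -2   6/ -3   6/ -3   5/ -2   6/ -3   4/ -2   4/ -2   3/ -1
255   2/ -3   2/ -6   3/ -7   3/ -6   2/ -6   1/ -4   0/ -2   1/ -1   2/ -1   3/ -1   4/ -2   5/ -2   5/ -2   6/ -2   7/ -3   6/ -3   5/ -3   3/ -2   3/ -2   2/ -3
bar 25 47.603463850000054 edge 49.7045551688758
```

View pics/b8.png

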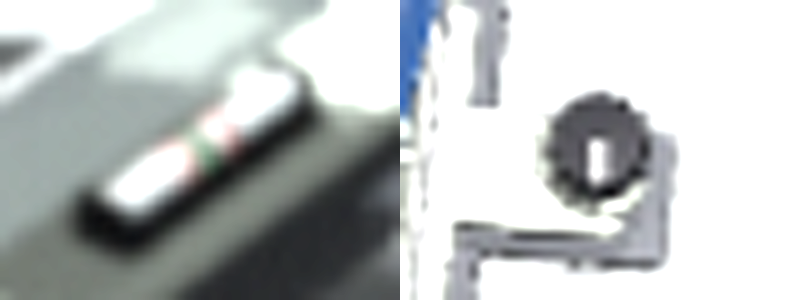

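The crops show the green bubble midway between the red rings and the knob's white line pointing to the front. The cover measures about 50° from both depth and arm kinematics, so I'm handing in.

```bash
python3 -c "
from workcell import bot
print(bot.job_done())"
```

```text
the job is handed in; nothing more can be done
None
```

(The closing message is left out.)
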